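# Tighten a lens retaining ring with a pin spanner

## Task

Tighten the retaining ring of the large lens cell held in the chuck: take the pin spanner that fits it from the wooden block, put both of its pins fully into the two holes of the ring, and turn the ring clockwise (seen from above) until it comes up against its stop. Then lift the spanner out and put it back in its own slot in the block, standing flat with its pins down in the slot, and let go. Nothing may touch the glass, and leave the other things on the bench where they are.

Things in the scene. Friction and masses are not known exactly. Their poses are not given: they have to be found in the camera images.
- cell: Large lens cell: black round barrel 116 mm in diameter standing upright, centred in the jaws of a steel three-jaw chuck (168 mm in diameter, 26 mm high; jaws reach 82 mm from the axis and 52 mm above the bench) that is bolted to the bench. Origin on the axis at bench height, z up. The barrel's rim is 71 mm above the bench. Fixed
- ring (a joint): The bright retaining ring in the mouth of the large cell, flat on top, 97 mm outside and 65 mm inside diameter, its top 73 mm above the bench (2 mm above the rim). It turns about the cell's vertical axis; the value, rad, grows clockwise seen from above and is 0 when the ring is fully home against its stop; it starts 0.8 to 1.2 rad short (negative). It stays where it is left; turning it takes about 0.15 N m
- hole_a (a point): One of the ring's two round holes: centre of its mouth, in the ring's top face, 40 mm from the axis. Hole 9 mm in diameter, 9 mm deep. It turns with the ring
- hole_b (a point): The other hole, opposite hole_a across the axis, 80 mm from it; same size
- lens: The glass in the large cell, visible inside the ring, 65 mm across, slightly domed; its crown is 4.5 mm and its edge about 9 mm lower than the ring's top. Nothing may touch it. Origin on the axis 60 mm above the bench. Fixed
- lens_top (a point): The crown (middle of the upper surface) of the glass
- spanner: The pin spanner that fits the ring, the larger of two alike: flat steel bar 106 x 24 x 10 mm, two round pins 6 mm in diameter standing 8 mm out of its underside, 80 mm apart, a brass thumbscrew 8 mm high over each, and an upright grip in the middle. 0.2 to 0.33 kg. Origin: centre of the bar's underside; x along the bar through both pins, z up. It starts pins down in one of the block's two slots
- spanner_grip (a point): Centre of the spanner's black flat-sided upright grip, 42 mm above the bar's underside; the grip is 46 mm long along the bar, 16 mm thick across it, 40 mm high (its underside is 12 mm above the bar's top). Axes as the spanner's
- pin_a (a point): Centre of the tip of one pin, 8 mm below the bar's underside, 40 mm from its middle
- pin_b (a point): Centre of the tip of the other pin
- block: Wooden tool block 150 (x) x 180 (y) x 26 mm, fixed. Origin at the centre of its underside, z up. In its top two slots run along x, 112 mm long, 13 mm wide, 14 mm deep, centred at y = -45 and +45 mm. A spanner rests with its bar flat on the top across its slot, its origin 26 mm above the bench and its pins hanging in the slot, with about 3 mm play sideways and 10 mm lengthways
- small_spanner: The smaller spanner, too small for this ring: bar 70 x 24 x 10 mm, pins 48 mm apart, grip 36 x 14 mm, 22 to 54 mm above the bar's underside; stands in the block's other slot. Origin as on the larger one. To be left alone
- guide_cell: Small loose lens cell, black, 68 mm in diameter, 33 mm high, with a small ring and glass of its own; origin at the centre of its underside. To be left alone
- screw_jar: Small glass jar with a metal lid, 48 mm in diameter, 55 mm high; origin at the centre of its underside. To be left alone
- dust_cap: Shallow black plastic cap, 123 mm in diameter, 18 mm high, open side up; origin at the centre of its underside. To be left alone
- chuck_key: Steel T-shaped chuck key lying flat, 100 mm long, cross bar 100 mm, 13 mm high. To be left alone
- tape_roll: Roll of tape lying flat, 92 mm in diameter, 24 mm high. To be left alone
- screwdriver: Screwdriver with black handle, 190 mm long, lying on the bench. To be left alone
- blower: Black rubber air blower standing upright, 62 mm in diameter, 125 mm high. To be left alone

How it is judged:
By the outcome, as a careful person would: the job done as asked, in the order asked, and still so for the second after the job is handed in, with the robot touching nothing.
It also fails if it takes over 58 s, if anything falls off the work surface, if the arm or the gripper's body presses on something with over 40 N, if the wrist force passes 120 N, or if a joint passes its speed limit or range.

## Robot

A 7-joint arm with a two-finger parallel gripper is mounted at the origin on the work surface. World frame = base frame: x ahead of the robot, y to its left, z up, the work surface at z = 0. Lengths are in m, angles in rad, forces in N, time in s.
With the tool pointing down it reaches from about 0.4 to 0.85 m from the base axis. Payload 10.4 kg.
Tool frame: the origin (TCP) lies on the centre line of the jaws, within the pads' length; the fingertips stand 11 mm ahead of it and the grasp point (between the pads) lies 8 mm behind it; x points along the fingers, y is the direction in which the jaws open and shut, and the axes are right-handed (so a half turn about x gives the same grasp; the last joint's range is limited). The gripper opens to 87 mm and grips with 3 to 60 N. Pads are 19 mm wide; open, the fingers measure 117 mm over their backs; the gripper's body (75 mm by 190 mm) begins 51 mm behind the grasp point.
Start: joints at [-1.32, 0.332, -0.065, 1.46, 0.022, 1.35, -0.088], TCP at [0.169, 0.602, 0.234] pointing down, gripper open.
Joint ranges: [-2.6, 2.6], [-0.5, 2.12], [-1.47, 1.34], [0.16, 2.42], [-1.27, 4.41], [0.06, 2.06], [-2.6, 2.6]. Speed limits (rad/s): [2.22, 2.22, 2.79, 2.79, 3.14, 3.14, 3.14].

## Interface

Orientations are given as a 3x3 rotation matrix whose columns are the frame's x, y, z axes.
In Python, from plant import r gives the robot as it stands. The module is installed in compiled form; this text tells all that it offers.
- The arm moves only by the tool move_arm, never from a script. Its arguments are lists of equal length, an entry for each row: "offset": the shift along the tool's x, y, z in mm, a list of three; "twist": the turn, a rotation vector about the tool's x, y, z in rad, a list of three. A call has 1 to 10 rows; each row shifts and turns the commanded pose from where the row before left it, along the tool's axes as they then stand; what a row does not reach is not made up. A row lasts 1/12 s, in which the tool goes at most 41.7 mm and 7.16 degrees, less where a joint would pass 70% of its speed; a pose out of reach is approached as far as the arm can. A call is refused whole if a number of a shift passes 41.7 or a number of a turn 0.125, either way. A call with a gripper value outside its range is refused whole. "grip" is the finger opening in mm, from 0 to 87, set as the call begins (left out, the last holds). The fingers move at their own pace and stop on an object; "grip_force" is the grip in N (left out, the last holds). Time passes only in rows, so rows that do not move let the fingers close. It gives the time, the measured TCP pose, the force and the opening at its end, in the units of the state.
- r.read_state(): the state, without advancing time (a new reading comes with each control period).
- r.grab_frame(name): name is "side" or "top" or "wrist"; returns (picture, depth): 480x640x3 uint8, red, green, blue; 480x640 float32, m along the optical axis (not along the pixel's ray), 0 where there is no reading.
- r.camera_model(name): a dict with "mtx" (3x3 intrinsics, pixels), "cam_to_world" (4x4, takes a point from camera to world coordinates); the wrist camera has in their place "tool_from_camera" (4x4, takes a point from camera to tool coordinates, whose origin is the TCP and whose axes are the tool frame's). Camera axes: x right, y up, looking along -z (the intrinsics and any distortion apply to the point x, -y, -z); pixel columns grow to the right and rows downward; lengths in m; the calibration is good to about 2 mm. A picture is of the moment at which its call begins: read the wrist's pose just before it. camera_model takes no time and is no camera call.
- r.finish_job(): hands the job in, once; it reports no verdict.
The state is a dict: "t": time; "q": joint angles; "joint_vel": joint speeds; "effort": joint torques, N m; "position": TCP position; "orientation": TCP orientation; "force": force on the tool from outside, world axes, zero at the start; "wrist_torque": the same for the moment, N m; "width": finger opening in m.
Only numpy, scipy, OpenCV 4.12 (cv2) and the standard library are available. Lean on these libraries where they do the work, as an engineer would, in place of code of your own. Each camera call takes 0.05 s, during which the arm holds its last target.

## Working session

There is one attempt and no reset: what is moved stays moved. The work goes in short steps, Python scripts to look and compute and a tool call to move; the robot and the scene stay as the last step left them, time stands still between calls to the robot, and variables do not carry over. Pictures are saved under pics/ and viewed, and the job is handed in when it is done.

Besides the shell and the picture viewer there is one more tool, called as name(argument=value, ...) on one line, values as JSON. move_arm: Moves the arm, as the interface text tells. Its arguments: {"type":"object","properties":{"offset":{"type":"array"},"twist":{"type":"array"},"grip":{"type":"number"},"grip_force":{"type":"number"}},"required":["offset","twist"]}

```bash
mkdir -p pics; ls; python3 - <<'E'
from plant import r
import cv2,numpy as np
np.set_printoptions(precision=4,suppress=True)
s=r.read_state();print(s)
for n in ["side","top","wrist"]:
    p,d=r.grab_frame(n);cv2.imwrite(f"pics/{n}0.png",p[:,:,::-1]);np.save(f"pics/{n}0_d.npy",d);np.save(f"pics/{n}0_p.npy",p)
    print(n,r.camera_model(n))
E
```

```text
pics
{'t': 0.0, 'q': array([-1.3196,  0.3329, -0.0647,  1.4609,  0.0216,  1.3499, -0.0885]), 'joint_vel': array([-0.0005, -0.0011,  0.0007,  0.0007, -0.0004, -0.0002,  0.0008]), 'effort': array([  0.0002, -62.3236,   0.0249, -38.9916,  -0.0613,   0.0393,
         0.0001]), 'position': array([0.1689, 0.6014, 0.2327]), 'orientation': array([[-0.0003,  0.2703,  0.9628],
       [-0.0014,  0.9628, -0.2703],
       [-1.    , -0.0014,  0.0001]]), 'force': array([ 0.8566, -1.012 , -0.0019]), 'wrist_torque': array([-0.0024, -0.0074, -0.0172]), 'width': 0.08679531831874965}
side {'mtx': array([[498.6318,   0.    , 322.6301],
       [  0.    , 498.6318, 236.7502],
       [  0.    ,   0.    ,   1.    ]]), 'cam_to_world': array([[ 0.9847,  0.1239, -0.1225,  0.4184],
       [-0.1738,  0.645 , -0.7442, -0.8656],
       [-0.0132,  0.7541,  0.6566,  0.8723],
       [ 0.    ,  0.    ,  0.    ,  1.    ]])}
top {'mtx': array([[473.7693,   0.    , 321.569 ],
       [  0.    , 473.7693, 240.1579],
       [  0.    ,   0.    ,   1.    ]]), 'cam_to_world': array([[-0.0211,  0.9953, -0.0946,  0.4358],
       [-0.9998, -0.0206,  0.0059,  0.0143],
       [ 0.0039,  0.0947,  0.9955,  1.1521],
       [ 0.    ,  0.    ,  0.    ,  1.    ]])}
wrist {'mtx': array([[374.4497,   0.    , 324.4297],
       [  0.    , 374.4497, 244.2935],
       [  0.    ,   0.    ,   1.    ]]), 'tool_from_camera': array([[ 0.0005,  0.284 , -0.9588, -0.1513],
       [ 1.    ,  0.0013,  0.0009, -0.0004],
       [ 0.0015, -0.9588, -0.284 , -0.0781],
       [ 0.    ,  0.    ,  0.    ,  1.    ]])}
```

View pics/top0.png

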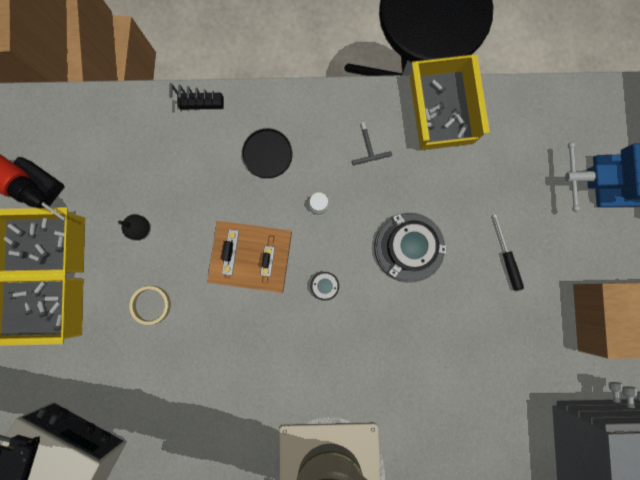

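View pics/side0.png

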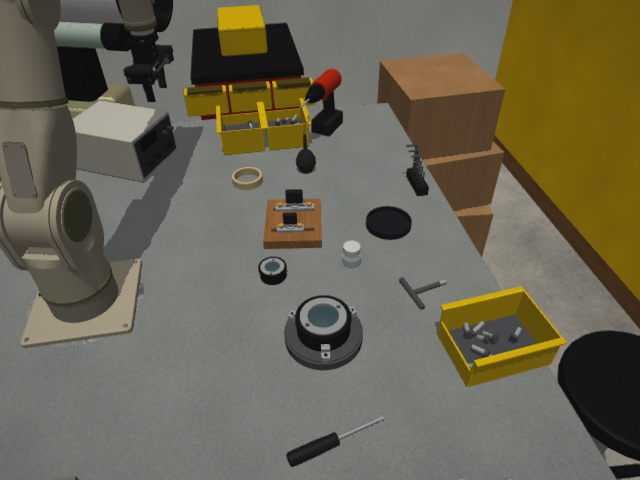

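View pics/wrist0.png

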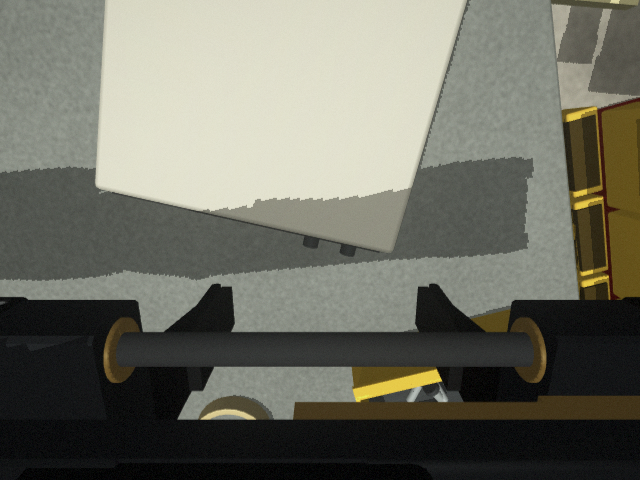

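Top: block around (250,257) with the large spanner at (230,252), small one at (267,257), and the cell at (416,247). Wrist view shows no targets yet. I'll zoom in and measure.

```bash
cat > h.py <<'E'
import numpy as np,cv2
from plant import r
np.set_printoptions(precision=4,suppress=True)
def cam(n,s=None):
    m=r.camera_model(n);K=m['mtx']
    if n=='wrist':
        T=np.eye(4);T[:3,:3]=s['orientation'];T[:3,3]=s['position'];T=T@m['tool_from_camera']
    else:T=m['cam_to_world']
    return K,T,m
def ray(K,T,uv):
    d=np.array([(uv[0]-K[0,2])/K[0,0],-(uv[1]-K[1,2])/K[1,1],-1.]);return T[:3,3],T[:3,:3]@d
def atz(K,T,uv,z):
    o,d=ray(K,T,uv);return o+d*(z-o[2])/d[2]
def atd(K,T,uv,dep):
    o,d=ray(K,T,uv);return o+d*dep
def proj(K,T,P):
    p=(np.asarray(P)-T[:3,3])@T[:3,:3];return np.array([K[0,2]+K[0,0]*p[...,0]/-p[...,2],K[1,2]-K[1,1]*p[...,1]/-p[...,2]]).T
def tri(rays):
    A=np.zeros((3,3));b=np.zeros(3)
    for o,d in rays:
        d=d/np.linalg.norm(d);M=np.eye(3)-np.outer(d,d);A+=M;b+=M@o
    return np.linalg.solve(A,b)
def crop(p,x0,y0,x1,y1,k,name):
    c=cv2.resize(p[y0:y1,x0:x1,::-1],None,fx=k,fy=k,interpolation=cv2.INTER_CUBIC);cv2.imwrite(name,c)
E
python3 - <<'E'
from h import *
t=np.load('pics/top0_p.npy');s=np.load('pics/side0_p.npy')
a=cv2.resize(t[215:300,200:300],None,fx=5,fy=5,interpolation=2);b=cv2.resize(t[205:290,365:455],None,fx=4,fy=4,interpolation=2)
crop(t,200,215,300,300,7,'pics/tb.png');crop(t,365,205,455,290,7,'pics/tc.png')
crop(s,255,180,335,260,7,'pics/sb.png');crop(s,275,280,375,370,7,'pics/sc.png')
print([k for k in r.camera_model('top')],[k for k in r.camera_model('wrist')])
E
```

```text
['mtx', 'cam_to_world'] ['mtx', 'tool_from_camera']
```

View pics/tb.png

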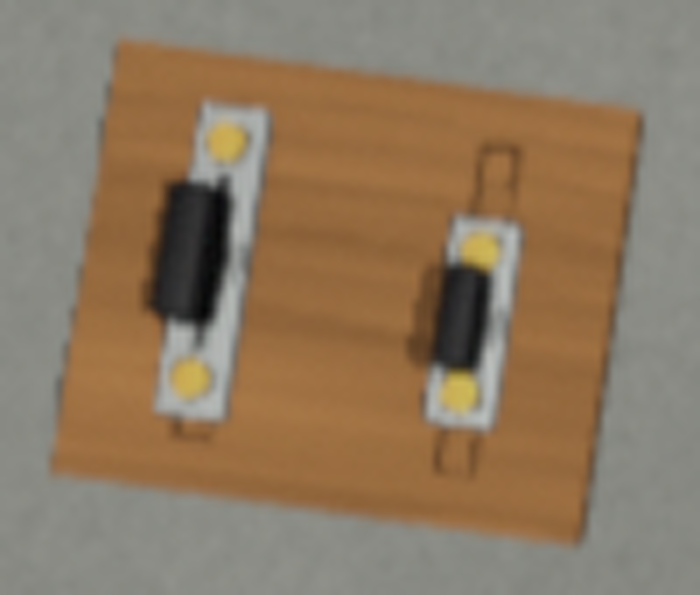

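View pics/tc.png

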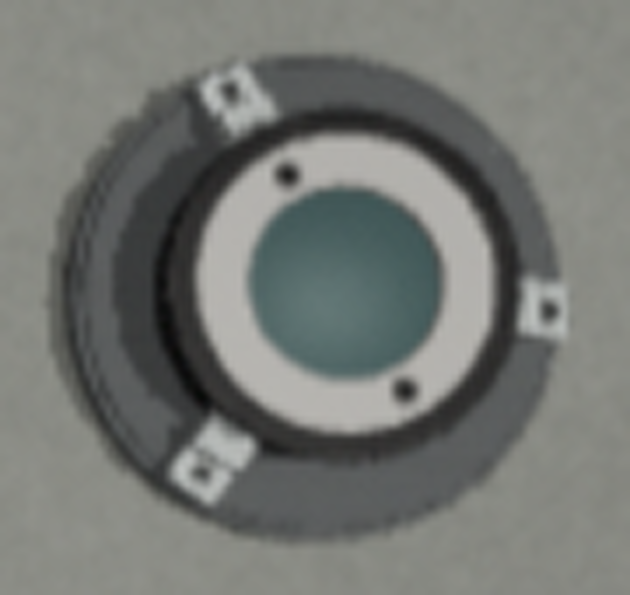

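View pics/sb.png

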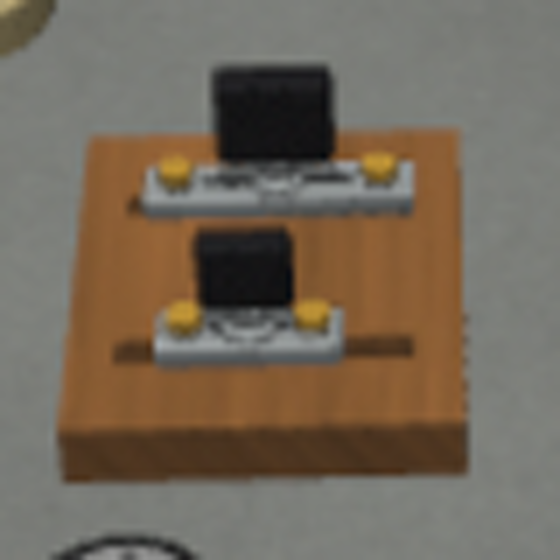

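View pics/sc.png

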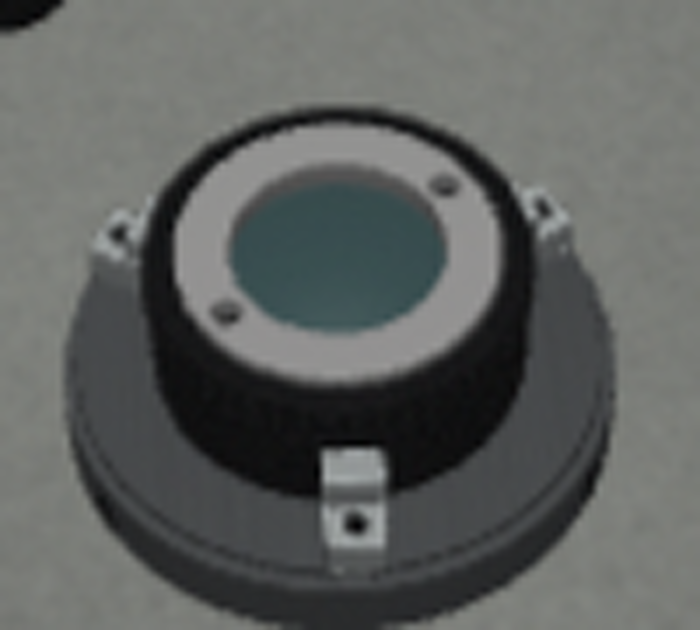

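```bash
python3 - <<'E'
from h import *
K,T,_=cam('top');Ks,Ts,_=cam('side')
f=lambda x0,y0,u,v:(x0+(u+.5)/7-.5,y0+(v+.5)/7-.5)
td=np.load('pics/top0_d.npy');sd=np.load('pics/side0_d.npy')
def pt(name,t,s):
    print(name,'tri',tri([ray(K,T,t),ray(Ks,Ts,s)]),'topdep',atd(K,T,t,td[round(t[1]),round(t[0])]),'sidedep',atd(Ks,Ts,s,sd[round(s[1]),round(s[0])]))
pt('thumb+',f(200,215,226,142),f(255,180,380,163))
pt('thumb-',f(200,215,190,379),f(255,180,176,168))
pt('holeA',f(365,205,288,175),f(275,280,445,185))
pt('holeB',f(365,205,404,390),f(275,280,227,312))
pt('ringc',f(365,205,346,282),f(275,280,337,250))
t=f(200,215,192,252);print('grip top',atd(K,T,t,td[round(t[1]),round(t[0])]))
s=f(255,180,272,75);print('grip side edge',atd(Ks,Ts,s,sd[round(s[1]),round(s[0])]))
# block corners top at z .026, slot ends
for n,u in dict(TL=(119,41),TR=(640,112),BR=(580,543),BL=(52,472)).items():
    print(n,atz(K,T,f(200,215,*u),.026))
for u in [(205,102),(270,107),(226,420),(155,412)]: print('bar',atz(K,T,f(200,215,*u),.036))
print('slotend',atz(K,T,f(200,215,190,437),.026))
E
```

```text
thumb+ tri [0.559  0.218  0.0453] topdep [0.558  0.2184 0.0435] sidedep [0.5604 0.2197 0.0441]
thumb- tri [0.4799 0.2302 0.0452] topdep [0.4787 0.2304 0.0449] sidedep [0.481  0.227  0.0477]
holeA tri [ 0.5597 -0.1855  0.0742] topdep [ 0.5601 -0.1879  0.0606] sidedep [ 0.5616 -0.1814  0.0694]
holeB tri [ 0.4883 -0.2207  0.0736] topdep [ 0.488  -0.2231  0.0622] sidedep [ 0.4896 -0.2171  0.0691]
ringc tri [ 0.5239 -0.2033  0.073 ] topdep [ 0.5236 -0.2045  0.0668] sidedep [ 0.5252 -0.1999  0.069 ]
grip top [0.5178 0.2214 0.0871]
grip side edge [0.5203 0.221  0.091 ]
TL [0.5954 0.2581 0.026 ]
TR [0.5673 0.0803 0.026 ]
BR [0.4214 0.1027 0.026 ]
BL [0.449  0.2807 0.026 ]
bar [0.5726 0.2268 0.036 ]
bar [0.5704 0.2048 0.036 ]
bar [0.465  0.2201 0.036 ]
bar [0.4682 0.2438 0.036 ]
slotend [0.4598 0.2341 0.026 ]
```

Triangulated values fit: ring centre (0.524, −0.203, 0.074), holes 79.6 mm apart at 26.2°. The spanner centre is (0.5195, 0.224), axis −8.8°, and the thumbscrews are 80 mm apart at 0.045 (expected 0.044). I'll move above the block.

move_arm(offset=[[0, -19.2, 31.4], [0, -19.2, 31.4], [0, -19.2, 31.4], [0, -19.2, 31.4], [0, -19.2, 31.4], [0, -19.2, 31.4], [0, -19.2, 31.4], [0, -19.2, 31.4], [0, -19.2, 31.4], [0, -19.2, 31.4]], twist=[[0, 0, 0], [0, 0, 0], [0, 0, 0], [0, 0, 0], [0, 0, 0], [0, 0, 0], [0, 0, 0], [0, 0, 0], [0, 0, 0], [0, 0, 0]], grip=87)

```text
t: 0.98
position: [0.4202, 0.3304, 0.2335]
orientation: [[-0.0, 0.27, 0.963], [0.0, 0.963, -0.27], [-1.0, 0.0, -0.0]]
force: [1.4, -0.4, 0.2]
width: 0.087
```

move_arm(offset=[[0, -19.2, 31.4], [0, -19.2, 31.4], [0, -19.2, 31.4], [0, -19.2, 31.4], [0, 0, 0], [0, 0, 0]], twist=[[0, 0, 0], [0, 0, 0], [0, 0, 0], [0, 0, 0], [0, 0, 0], [0, 0, 0]])

```text
t: 1.48
position: [0.5207, 0.2217, 0.2332]
orientation: [[-0.0, 0.275, 0.962], [-0.001, 0.962, -0.275], [-1.0, -0.001, 0.0]]
force: [0.5, 0.2, 0.2]
width: 0.087
```

```bash
python3 - <<'E'
from h import *
s=r.read_state();print(s['t'],s['q'],s['position'],s['orientation'],s['force'])
E
```

```text
1.4833 [-0.728   0.2001  0.282   1.6369 -0.0566  1.3132  0.8556] [0.5207 0.2217 0.2332] [[-0.0002  0.2747  0.9615]
 [-0.0008  0.9615 -0.2747]
 [-1.     -0.0008  0.    ]] [0.4879 0.2236 0.2348]
```

move_arm(offset=[[3, 0, 0], [3, 0, 0], [3, 0, 0], [3, 0, 0], [3, 0, 0], [3, 0, 0], [3, 0, 0], [3, 0, 0], [3, 0, 0], [3, 0, 0]], twist=[[0.12, 0, 0], [0.12, 0, 0], [0.12, 0, 0], [0.12, 0, 0], [0.12, 0, 0], [0.12, 0, 0], [0.12, 0, 0], [0.12, 0, 0], [0.12, 0, 0], [0.12, 0, 0]])

```text
t: 2.32
position: [0.5185, 0.2256, 0.2032]
orientation: [[-0.001, 0.996, 0.093], [0.0, 0.093, -0.996], [-1.0, -0.001, -0.0]]
force: [-0.4, 0.3, -0.1]
width: 0.0871
```

move_arm(offset=[[3, 0, 0], [3, 0, 0], [3, 0, 0], [3, 0, 0], [3, 0, 0], [3, 0, 0], [3, 0, 0], [3, 0, 0], [3, 0, 0], [3, 0, 0]], twist=[[0.12, 0, 0], [0.12, 0, 0], [0.12, 0, 0], [0.12, 0, 0], [0.12, 0, 0], [0.12, 0, 0], [0.12, 0, 0], [0.12, 0, 0], [0.12, 0, 0], [0.12, 0, 0]])

```text
t: 3.15
position: [0.5185, 0.2256, 0.1732]
orientation: [[-0.001, 0.448, -0.894], [0.001, -0.894, -0.448], [-1.0, -0.001, 0.0]]
force: [-0.2, -0.4, -0.2]
width: 0.087
```

move_arm(offset=[[0, 0, 0], [0, 0, 0], [0, 0, 0], [0, 0, 0], [0, 0, 0], [0, 0, 0], [0, 0, 0]], twist=[[0.12, 0, 0], [0.12, 0, 0], [0.12, 0, 0], [0.12, 0, 0], [0.12, 0, 0], [0.02, 0, 0], [0, 0, 0]])

```text
t: 3.73
position: [0.5188, 0.2252, 0.1733]
orientation: [[-0.001, -0.148, -0.989], [0.0, -0.989, 0.148], [-1.0, -0.0, 0.001]]
force: [0.5, -0.2, 0.2]
width: 0.0868
```

```bash
python3 - <<'E'
from h import *
s=r.read_state();p,d=r.grab_frame('wrist');np.save('pics/w1_p.npy',p);np.save('pics/w1_d.npy',d);np.save('pics/w1_s.npy',s,allow_pickle=True);cv2.imwrite('pics/w1.png',p[:,:,::-1])
print(s['t'],s['q'],s['position'],s['orientation'],s['force'])
E
```

```text
3.7333 [-1.0212  0.2707  0.6271  1.7307 -0.17    1.1953 -2.0681] [0.5188 0.2252 0.1733] [[-0.0006 -0.148  -0.989 ]
 [ 0.0002 -0.989   0.148 ]
 [-1.     -0.0001  0.0006]] [ 0.5128 -0.1748  0.2267]
```

View pics/w1.png

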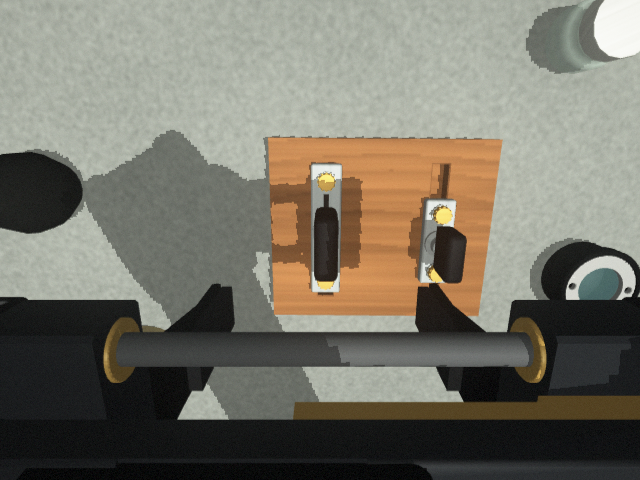

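Wrist view: large spanner's grip at (326,245), thumbscrews at (326,181) and (326,285), nicely between the fingers. Checking the numbers.

```bash
python3 - <<'E'
from h import *
s=np.load('pics/w1_s.npy',allow_pickle=True).item()
K,T,_=cam('wrist',s);d=np.load('pics/w1_d.npy');p=np.load('pics/w1_p.npy')
crop(p,260,130,400,320,4,'pics/w1c.png')
for n,u,z in [('thumb far',(326,181),.044),('gripmid',(326,245),.088),('bar c',(313,228),.036)]:
    print(n,atz(K,T,u,z),atd(K,T,u,d[u[1],u[0]]))
for u in [(318,215),(333,215),(318,260),(333,260),(326,275),(326,240),(326,210)]: print(u,atd(K,T,u,d[u[1],u[0]]))
E
```

```text
thumb far [0.5619 0.2171 0.044 ] [0.5618 0.2171 0.0435]
gripmid [0.5258 0.2227 0.088 ] [0.5258 0.2227 0.088 ]
bar c [0.5258 0.2329 0.036 ] [0.5265 0.2327 0.0391]
(318, 215) [0.5443 0.2253 0.0774]
(333, 215) [0.5432 0.2153 0.0795]
(318, 260) [0.5162 0.2295 0.088 ]
(333, 260) [0.5149 0.2196 0.0886]
(326, 275) [0.5046 0.2258 0.0874]
(326, 240) [0.5292 0.2222 0.0879]
(326, 210) [0.5443 0.2198 0.0644]
```

View pics/w1c.png

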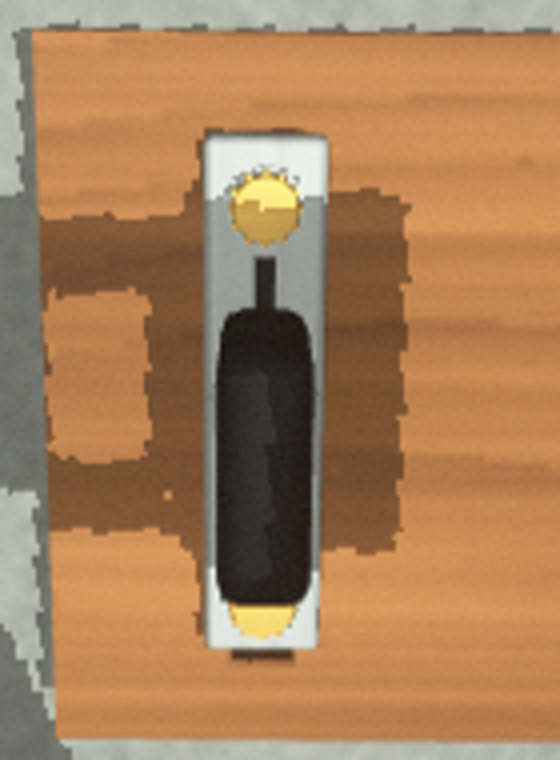

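move_arm(offset=[[11, 1.1, -1.4], [15, 0, 0], [15, 0, 0], [15, 0, 0], [15, 0, 0], [15, 0, 0], [12, 0, 0], [9, 0, 0], [6, 0, 0], [0, 0, 0]], twist=[[0, 0, 0], [0, 0, 0], [0, 0, 0], [0, 0, 0], [0, 0, 0], [0, 0, 0], [0, 0, 0], [0, 0, 0], [0, 0, 0], [0, 0, 0]])

```text
t: 4.62
position: [0.5202, 0.2225, 0.0593]
orientation: [[-0.001, -0.151, -0.989], [-0.001, -0.989, 0.151], [-1.0, 0.001, 0.001]]
force: [0.1, 0.3, 0.4]
width: 0.0869
```

move_arm(offset=[[0, 0, 0], [0, 0, 0], [0, 0, 0], [0, 0, 0], [0, 0, 0], [0, 0, 0], [0, 0, 0], [0, 0, 0]], twist=[[0, 0, 0], [0, 0, 0], [0, 0, 0], [0, 0, 0], [0, 0, 0], [0, 0, 0], [0, 0, 0], [0, 0, 0]], grip=10, grip_force=45)

```text
t: 5.28
position: [0.5208, 0.2228, 0.0606]
orientation: [[0.0, -0.152, -0.988], [0.0, -0.988, 0.152], [-1.0, -0.0, -0.0]]
force: [0.7, 0.2, -0.4]
width: 0.0416
```

move_arm(offset=[[0, 0, 0], [0, 0, 0], [0, 0, 0], [0, 0, 0], [0, 0, 0], [0, 0, 0], [0, 0, 0]], twist=[[0, 0, 0], [0, 0, 0], [0, 0, 0], [0, 0, 0], [0, 0, 0], [0, 0, 0], [0, 0, 0]])

```text
t: 5.87
position: [0.5208, 0.223, 0.0606]
orientation: [[0.0, -0.151, -0.988], [0.0, -0.988, 0.151], [-1.0, -0.0, -0.0]]
force: [0.2, 1.4, 0.1]
width: 0.0155
```

```bash
python3 - <<'E'
from h import *
s=r.read_state();print(s['t'],s['q'],s['position'],s['orientation'],s['force'],s['width'])
p,d=r.grab_frame('top');np.save('pics/t1_p.npy',p)
crop(p,200,215,300,300,7,'pics/t1.png')
E
```

```text
5.8667 [-0.9682  0.4103  0.5839  1.8311 -0.2684  0.979  -1.9942] [0.5208 0.223  0.0606] [[ 0.0002 -0.1514 -0.9885]
 [ 0.0003 -0.9885  0.1514]
 [-1.     -0.0004 -0.0002]] [0.1543 1.3835 0.0703] 0.015509529681297445
```

Gripped at 15.5 mm. Lifting.

move_arm(offset=[[-4, 0, 0], [-8, 0, 0], [-12, 0, 0], [-15, 0, 0], [-15, 0, 0], [-15, 0, 0], [-15, 0, 0], [-12, 0, 0], [-4, 0, 0], [0, 0, 0]], twist=[[0, 0, 0], [0, 0, 0], [0, 0, 0], [0, 0, 0], [0, 0, 0], [0, 0, 0], [0, 0, 0], [0, 0, 0], [0, 0, 0], [0, 0, 0]])

```text
t: 6.75
position: [0.5213, 0.223, 0.1619]
orientation: [[0.002, -0.152, -0.988], [0.001, -0.988, 0.152], [-1.0, -0.002, -0.001]]
force: [0.2, -0.0, -3.7]
width: 0.0157
```

```bash
python3 - <<'E'
from h import *
s=r.read_state();print(s['t'],s['position'],s['orientation'],s['force'],s['wrist_torque'],s['width'])
for n in ['side','top','wrist']:
    p,d=r.grab_frame(n);np.save(f'pics/{n}2_p.npy',p);np.save(f'pics/{n}2_d.npy',d)
    if n=='wrist': cv2.imwrite('pics/w2.png',p[:,:,::-1])
    if n=='side': crop(p,220,120,360,240,5,'pics/s2.png')
np.save('pics/2_s.npy',s,allow_pickle=True)
E
```

```text
6.75 [0.5213 0.223  0.1619] [[ 0.0016 -0.1517 -0.9884]
 [ 0.0014 -0.9884  0.1517]
 [-1.     -0.0016 -0.0014]] [ 0.1813 -0.0101 -3.7172] [-0.0461  0.1448  0.0283] 0.01574349858494383
```

View pics/w2.png

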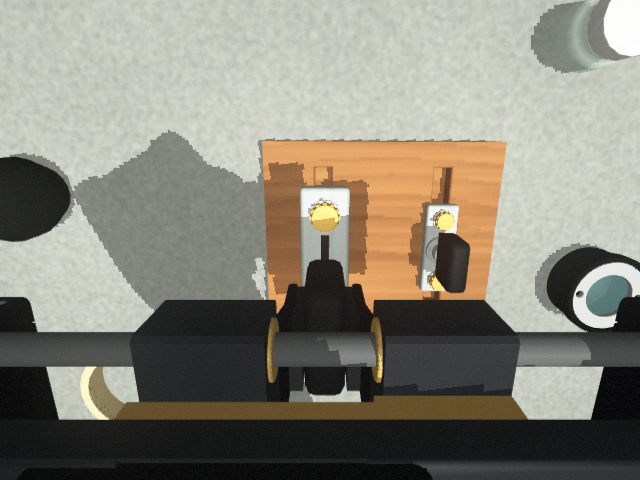

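View pics/s2.png

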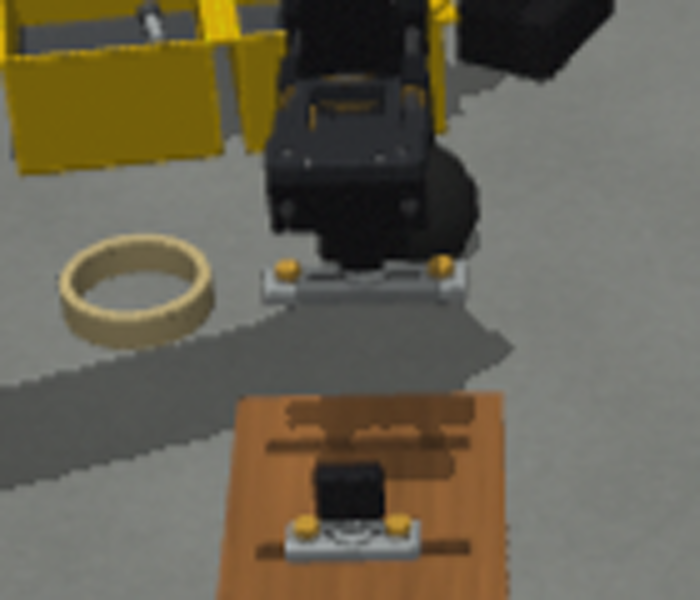

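Wrist: far thumbscrew at (325,215), bar 301–350 wide; side: both thumbscrews at crop (287,267),(441,263), the spanner level and out of its slot.

```bash
python3 - <<'E'
from h import *
s=np.load('pics/2_s.npy',allow_pickle=True).item()
K,T,_=cam('wrist',s);d=np.load('pics/wrist2_d.npy')
R=s['orientation'];P=s['position']
z=P[2]-.0606+.044
u=(325,216)
for q in (atz(K,T,u,z),atd(K,T,u,d[u[1],u[0]])): print('wrist',q,(q-P)@R*1000)
for u in [(301,189),(349,189),(301,250),(349,250)]:
    q=atz(K,T,u,P[2]-.0606+.036);print('bar',q,(q-P)@R*1000)
Ks,Ts,_=cam('side');sd=np.load('pics/side2_d.npy')
g=lambda a,b:(220+(a+.5)/5-.5,120+(b+.5)/5-.5)
w=[]
for a in [(287,263),(441,260)]:
    q=atz(Ks,Ts,g(*a),z);w.append(q);print('side',q,(q-P)@R*1000)
E
```

```text
wrist [0.5626 0.2159 0.1453] [ 16.6574   0.7324 -41.8692]
wrist [0.5625 0.216  0.1448] [ 17.1095   0.7331 -41.7707]
bar [0.5754 0.2254 0.1373] [ 24.6916 -10.5187 -53.0845]
bar [0.5719 0.2031 0.1373] [ 24.6544  12.0344 -53.0548]
bar [0.5458 0.2305 0.1373] [ 24.6505 -11.0988 -23.0494]
bar [0.5422 0.2071 0.1373] [ 24.6116  12.5499 -23.0235]
side [0.4815 0.2339 0.1453] [16.5504 -4.6938 40.9919]
side [0.561  0.2211 0.1453] [ 16.662   -4.0991 -39.523 ]
```

move_arm(offset=[[-1, 15, -1.5], [-1, 25, -1.5], [-1, 35, -1.5], [-1, 40, -1.5], [-1, 40, -1.5], [-1, 40, -1.5], [-1, 40, -1.5], [-1, 40, -1.5], [0, 40, -1.5], [0, 40, -1.5]], twist=[[0, 0, 0], [0, 0, 0], [0, 0, 0], [0, 0, 0], [0, 0, 0], [0, 0, 0], [0, 0, 0], [0, 0, 0], [0, 0, 0], [0, 0, 0]])

```text
t: 7.73
position: [0.4805, -0.1326, 0.1681]
orientation: [[-0.0, -0.152, -0.988], [0.001, -0.988, 0.152], [-1.0, -0.001, 0.0]]
force: [1.4, 0.2, -2.4]
width: 0.0161
```

move_arm(offset=[[0, 40, -1.5], [0, 35, -1.5], [0, 25, 0], [0, 0, 0], [0, 0, 0], [0, 0, 0], [0, 0, 0], [0, 0, 0], [0, 0, 0], [0, 0, 0]], twist=[[0, 0, 0], [0, 0, 0], [0, 0, 0], [-0.1, 0, 0], [-0.1, 0, 0], [-0.1, 0, 0], [-0.1, 0, 0], [-0.1, 0, 0], [-0.1, 0, 0], [-0.01, 0, 0]])

```text
t: 8.57
position: [0.4687, -0.23, 0.1679]
orientation: [[-0.001, 0.446, -0.895], [0.0, -0.895, -0.446], [-1.0, -0.001, 0.001]]
force: [0.2, 0.2, -3.0]
width: 0.0156
```

move_arm(offset=[[0, 0, 0], [0, 0, 0], [0, 0, 0]], twist=[[0, 0, 0], [0, 0, 0], [0, 0, 0]])

```text
t: 8.82
position: [0.4693, -0.2298, 0.1683]
orientation: [[-0.0, 0.44, -0.898], [0.0, -0.898, -0.44], [-1.0, -0.0, 0.0]]
force: [-0.1, 0.6, -3.4]
width: 0.0162
```

```bash
python3 - <<'E'
from h import *
s=r.read_state();print(s['t'],s['q'],s['position'],s['orientation'],s['force'],s['width'])
p,d=r.grab_frame('wrist');np.save('pics/w3_p.npy',p);np.save('pics/w3_d.npy',d);cv2.imwrite('pics/w3.png',p[:,:,::-1]);np.save('pics/3_s.npy',s,allow_pickle=True)
E
```

```text
8.8167 [-0.3926  0.1915  0.8527  1.8527 -0.1564  1.1668 -0.6027] [ 0.4693 -0.2298  0.1683] [[-0.0004  0.4397 -0.8982]
 [ 0.0001 -0.8982 -0.4397]
 [-1.     -0.0003  0.0003]] [-0.0956  0.6216 -3.3852] 0.016152209038640057
```

View pics/w3.png

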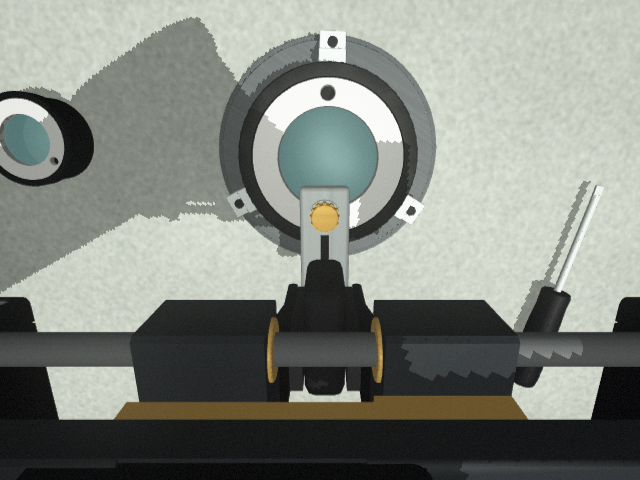

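Wrist view: ring between u≈252 and 404, one hole at (328,92), lens in the middle; thumbscrew at (325,216). I'll fit the ring's outer edge.

```bash
python3 - <<'E'
from h import *
from scipy.optimize import least_squares
s=np.load('pics/3_s.npy',allow_pickle=True).item()
K,T,_=cam('wrist',s);p=np.load('pics/w3_p.npy');d=np.load('pics/w3_d.npy');R=s['orientation'];P=s['position']
g=cv2.cvtColor(p,cv2.COLOR_RGB2GRAY).astype(np.float32)
c=np.array([.524,-.2031]);pts=[]
for a in np.arange(0,2*np.pi,.06):
    rr=np.arange(.042,.054,.0002)
    Q=np.stack([c[0]+rr*np.cos(a),c[1]+rr*np.sin(a),0*rr+.073],1);uv=proj(K,T,Q).astype(np.float32)
    if uv[:,1].max()>185 : continue
    v=cv2.remap(g,uv[None,:,0].copy(),uv[None,:,1].copy(),cv2.INTER_LINEAR)[0]
    gr=-np.diff(cv2.GaussianBlur(v[None],(9,1),0)[0]);i=gr.argmax();pts.append(Q[i,:2])
pts=np.array(pts);print(len(pts))
f=least_squares(lambda x:np.hypot(*(pts-x[:2]).T)-x[2],[*c,.0485],loss='soft_l1',f_scale=.0005);print('ring fit',f.x,np.abs(f.fun).mean())
sub=g[80:106,315:342]
m=(sub<80).astype(np.uint8);n,l,st,ce=cv2.connectedComponentsWithStats(m);print(st,ce+[315,80])
h=(328,92.5);q=atz(K,T,h,.073);print('hole',q,q[:2]-f.x[:2],np.hypot(*(q[:2]-f.x[:2])),np.degrees(np.arctan2(*(q[:2]-f.x[:2])[::-1])))
print('depth ring',[atd(K,T,u,d[u[1],u[0]])[2] for u in [(262,150),(395,150),(310,90),(345,90)]])
w=np.array([*f.x[:2],.073]);print('ring centre in tool mm',(w-P)@R*1000, 'hole in tool',(q-P)@R*1000)
E
python3 - <<'E'
import sys;sys.path.insert(0,'.')
E
python3 -c "
from h import *
p=np.load('pics/w3_p.npy');crop(p,240,60,420,300,3,'pics/w3c.png')"
```

```text
62
ring fit [ 0.5261 -0.2046  0.0483] 8.362031257294667e-05
[[  0   0  27  26 562]
 [  6   7  14  13 140]] [[328.1637  92.4093]
 [327.3429  92.8643]]
hole [ 0.5618 -0.1874  0.073 ] [0.0357 0.0172] 0.03966249716430292 25.759773268563904
depth ring [np.float64(0.07331462990938808), np.float64(0.0714378990817375), np.float64(0.07408051715226072), np.float64(0.0724075685050938)]
ring centre in tool mm [ 95.2903   2.4055 -62.0571] hole in tool [  95.2788    2.6291 -101.719 ]
```

View pics/w3c.png

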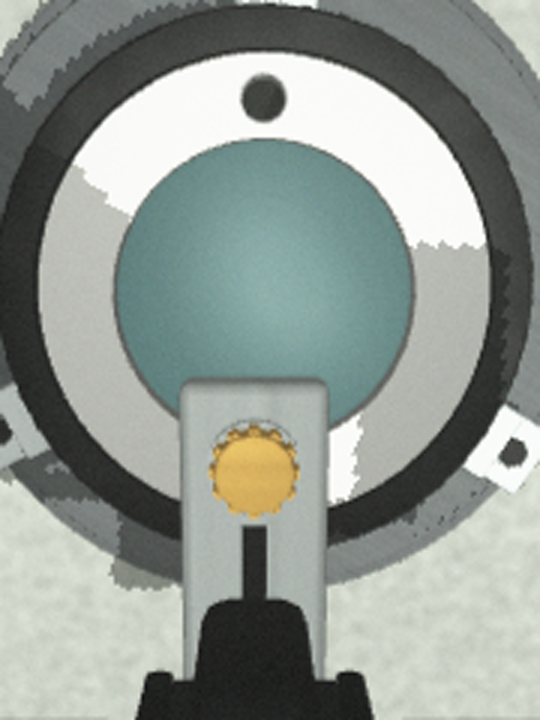

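Ring fit is 48.3 mm radius with 0.1 mm residual, centre at tool (y 2.4, z −62.1). The hole direction is aligned with the bar within 0.3°. The spanner centre is at tool (0.7, −1.0), so I shift by (0, 1.7, −61) and then lower.

move_arm(offset=[[0, 1.7, -8], [0, 0, -12], [0, 0, -14], [0, 0, -14], [0, 0, -9], [0, 0, -4], [10, 0, 0], [15, 0, 0], [11, 0, 0], [0, 0, 0]], twist=[[0, 0, 0], [0, 0, 0], [0, 0, 0], [0, 0, 0], [0, 0, 0], [0, 0, 0], [0, 0, 0], [0, 0, 0], [0, 0, 0], [0, 0, 0]])

```text
t: 9.7
position: [0.5231, -0.204, 0.1298]
orientation: [[-0.004, 0.441, -0.897], [0.001, -0.897, -0.441], [-1.0, -0.002, 0.003]]
force: [0.3, 1.3, -2.7]
width: 0.0158
```

move_arm(offset=[[0, 0, 0], [0, 0, 0], [0, 0, 0]], twist=[[0, 0, 0], [0, 0, 0], [0, 0, 0]])

```text
t: 9.95
position: [0.5253, -0.2046, 0.1332]
orientation: [[0.001, 0.442, -0.897], [-0.0, -0.897, -0.442], [-1.0, 0.001, -0.001]]
force: [-0.8, -0.7, -2.6]
width: 0.0157
```

```bash
python3 - <<'E'
from h import *
s=r.read_state();print(s['t'],s['q'],s['position'],s['orientation'],s['force'],s['width'])
for n in ['wrist','side']:
    p,d=r.grab_frame(n);np.save(f'pics/{n}4_p.npy',p);np.save(f'pics/{n}4_d.npy',d)
    if n=='side': crop(p,270,240,380,350,6,'pics/s4.png')
    else: cv2.imwrite('pics/w4.png',p[:,:,::-1])
np.save('pics/4_s.npy',s,allow_pickle=True)
E
```

```text
9.95 [-0.3711  0.3457  0.7974  1.7862 -0.2728  1.1227 -0.5972] [ 0.5253 -0.2046  0.1332] [[ 0.0011  0.4416 -0.8972]
 [-0.0001 -0.8972 -0.4416]
 [-1.      0.0006 -0.001 ]] [-0.795  -0.7055 -2.5517] 0.0156882249170157
```

View pics/w4.png

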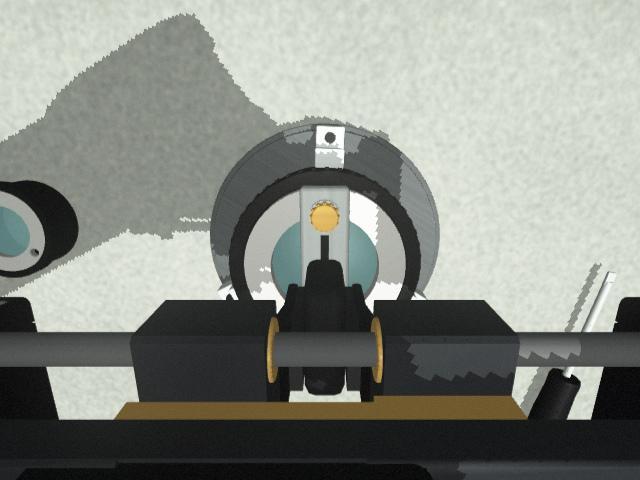

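View pics/s4.png

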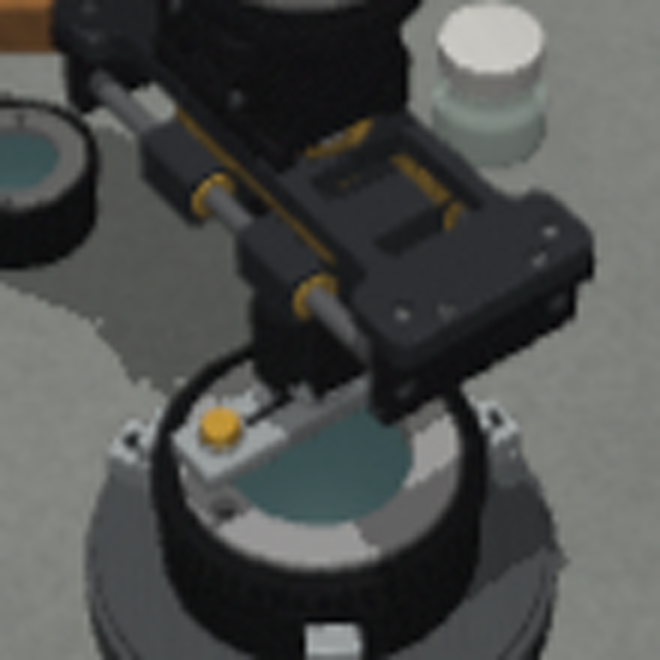

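Wrist: thumbscrew (325,216), ring seen either side of the bar; side: near hole visible at crop (225,508), below the bar end. Refit here.

```bash
cat > fit.py <<'E'
from h import *
from scipy.optimize import least_squares
def fit(p,s,c,vmax=285,umask=(292,358),z=.073,vm2=165):
    K,T,_=cam('wrist',s)
    g=cv2.cvtColor(p,cv2.COLOR_RGB2GRAY).astype(np.float32);pts=[]
    for a in np.arange(0,2*np.pi,.03):
        rr=np.arange(.043,.054,.0002)
        Q=np.stack([c[0]+rr*np.cos(a),c[1]+rr*np.sin(a),0*rr+z],1);uv=proj(K,T,Q).astype(np.float32)
        if uv[:,1].max()>vmax or (uv[:,1].max()>vm2 and ((uv[:,0]>umask[0])&(uv[:,0]<umask[1])).any()): continue
        v=cv2.remap(g,uv[None,:,0].copy(),uv[None,:,1].copy(),cv2.INTER_LINEAR)[0]
        gr=-np.diff(cv2.GaussianBlur(v[None],(9,1),0)[0]);i=gr.argmax()
        if gr[i]>2: pts.append(Q[i,:2])
    pts=np.array(pts)
    f=least_squares(lambda x:np.hypot(*(pts-x[:2]).T)-.0484,c,loss='soft_l1',f_scale=.0003)
    return f.x,np.abs(f.fun).mean(),len(pts)
def edges(p,row,lo,hi,ax):
    g=cv2.cvtColor(p,cv2.COLOR_RGB2GRAY).astype(int)
    return g[row,lo:hi] if ax==0 else g[lo:hi,row]
E
python3 - <<'E'
from fit import *
for k in (3,4):
    s=np.load(f'pics/{k}_s.npy',allow_pickle=True).item();R=s['orientation'];P=s['position'];K,T,_=cam('wrist',s)
    p=np.load('pics/w3_p.npy' if k==3 else 'pics/wrist4_p.npy')
    x,e,n=fit(p,s,[.5261,-.2046]);print(k,x,e,n,(np.array([*x,.073])-P)@R*1000)
    # thumbscrew: yellow centroid
    m=((p[:,:,0].astype(int)-p[:,:,2])>50).astype(np.uint8);m[:150]=0;m[290:]=0;m[:,:290]=0;m[:,360:]=0
    v,u=np.nonzero(m);print('yellow',u.min(),u.max(),v.min(),v.max());uv=((u.min()+u.max())/2,(v.min()+v.max())/2)
    q=(atz(K,T,uv,P[2]-.0606+.044)-P)@R*1000;print('thumb tool',q)
    g=cv2.cvtColor(p,cv2.COLOR_RGB2GRAY).astype(int)
    for row in (200,240):print(row,g[row,294:306],g[row,344:358])
    print('col',g[180:196,312],g[180:196,338])
E
```

```text
3 [ 0.526  -0.2047] 9.931714490384924e-05 174 [ 95.2904   2.4057 -61.9462]
yellow 309 339 202 232
thumb tool [ 16.588    0.1743 -41.118 ]
200 [181 184 184 182 179 144 137 155 173 183 183 186] [182 180 174 155 145 113 122 110  99 104 131 153 226 251]
240 [ 84  85  85  85  84  73  89 146 158 171 185 182] [176 173 159 142 119  63  58  59  64  76  73  97 133 134]
col [132 136 134 131 130 118 107 115 137 154 166 179 185 185 185 186] [146 145 144 142 140 124 103 112 136 159 167 176 181 185 181 182]
4 [ 0.526  -0.2046] 9.387474412220887e-05 88 [60.2208  0.2783 -0.5945]
yellow 309 339 202 232
thumb tool [ 16.6405   0.1742 -41.1064]
200 [191 190 192 194 190 167 147 163 178 189 193 192] [188 187 182 164 148 147 252 252 252 252 252 252 252 253]
240 [135 139 140 140 144 142 127 154 167 177 188 191] [187 182 168 153 132 158 158 156 156 155 153 153 146 151]
col [ 53  54  55  49  55  68 110 118 146 163 174 185 192 194 190 193] [ 54  58  51  55  54  74 109 118 145 167 171 185 192 192 193 193]
```

Alignment is within about 0.5 mm in both axes. Lowering gently.

move_arm(offset=[[4, 0, 0], [5, 0, 0], [4, 0, 0], [2, 0, 0], [1.5, 0, 0], [1.5, 0, 0], [1.5, 0, 0], [0, 0, 0]], twist=[[0, 0, 0], [0, 0, 0], [0, 0, 0], [0, 0, 0], [0, 0, 0], [0, 0, 0], [0, 0, 0], [0, 0, 0]])

```text
t: 10.72
position: [0.5249, -0.2042, 0.1127]
orientation: [[-0.0, 0.442, -0.897], [0.0, -0.897, -0.442], [-1.0, -0.0, 0.0]]
force: [-0.4, 0.4, -3.2]
width: 0.0153
```

move_arm(offset=[[1.5, 0, 0], [1.5, 0, 0], [1, 0, 0], [0.5, 0, 0], [0.5, 0, 0], [0, 0, 0]], twist=[[0, 0, 0], [0, 0, 0], [0, 0, 0], [0, 0, 0], [0, 0, 0], [0, 0, 0]])

```text
t: 11.22
position: [0.525, -0.2042, 0.1079]
orientation: [[-0.0, 0.442, -0.897], [0.0, -0.897, -0.442], [-1.0, -0.0, 0.0]]
force: [-0.0, -0.0, -2.8]
width: 0.0158
```

```bash
python3 - <<'E'
from h import *
s=r.read_state();print(s['t'],s['q'],s['position'],s['orientation'],s['force'],s['wrist_torque'],s['width'])
p,d=r.grab_frame('side');crop(p,270,240,380,350,6,'pics/s5.png')
E
```

```text
11.2167 [-0.3554  0.3781  0.7819  1.8096 -0.3     1.0767 -0.5774] [ 0.525  -0.2042  0.1079] [[-0.0001  0.4419 -0.8971]
 [ 0.0001 -0.8971 -0.4419]
 [-1.     -0.0001  0.0001]] [-0.0391 -0.005  -2.8473] [-0.0973  0.1375 -0.0114] 0.015754193409170388
```

View pics/s5.png

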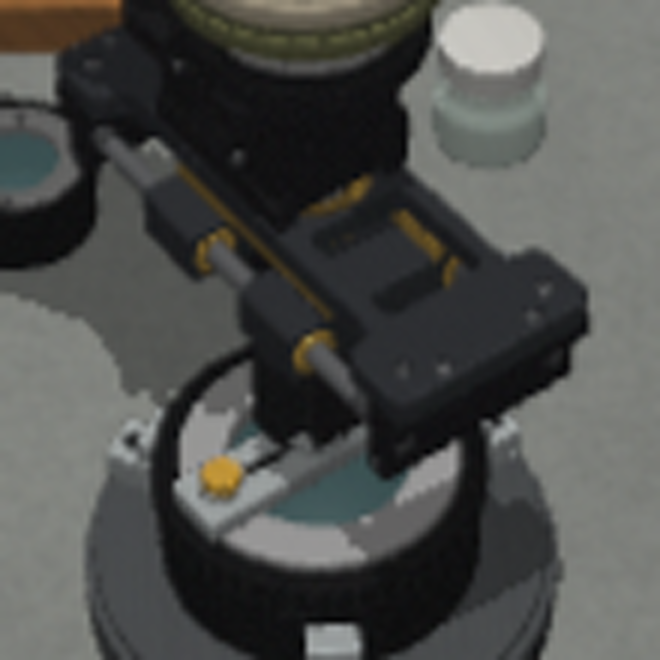

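Both pins are in, bar flush with the ring, no contact force. A little more to seat it.

move_arm(offset=[[0.5, 0, 0], [0.3, 0, 0], [0, 0, 0]], twist=[[0, 0, 0], [0, 0, 0], [0, 0, 0]])

```text
t: 11.52
position: [0.5251, -0.2043, 0.1076]
orientation: [[0.0, 0.442, -0.897], [0.0, -0.897, -0.442], [-1.0, -0.0, -0.0]]
force: [-2.0, 0.9, 3.0]
width: 0.0161
```

Seated (about 6 N contact). Now turning clockwise (+x twist), firmer grip.

move_arm(offset=[[-0.2, 0, 0], [0, -0.1, 0], [0, 0, 0], [0, -0.1, 0], [0, 0, 0], [0, -0.1, 0], [0, 0, 0], [0, -0.1, 0], [0, 0, 0], [0, 0, 0]], twist=[[0.02, 0, 0], [0.05, 0, 0], [0.05, 0, 0], [0.06, 0, 0], [0.06, 0, 0], [0.06, 0, 0], [0.06, 0, 0], [0.06, 0, 0], [0.05, 0, 0], [0, 0, 0]], grip_force=60)

```text
t: 12.35
position: [0.5252, -0.2042, 0.1076]
orientation: [[0.001, -0.015, -1.0], [-0.001, -1.0, 0.015], [-1.0, 0.001, -0.001]]
force: [0.4, -1.2, -0.2]
width: 0.0155
```

```bash
cat > st.py <<'E'
from h import *
s=r.read_state();R=s['orientation'];print(s['t'],'q',s['q'],'pos',s['position'],'yaw',np.degrees(np.arctan2(-R[1,2],-R[0,2])),'F',s['force'],'M',s['wrist_torque'],s['width'])
E
python3 st.py
```

```text
12.35 q [-0.4288  0.4094  0.8805  1.8132 -0.3541  1.0849 -1.0065] pos [ 0.5252 -0.2042  0.1076] yaw -0.8855612338997852 F [ 0.4443 -1.2115 -0.1637] M [-0.2721  0.1445  0.0412] 0.015478815841307962
```

move_arm(offset=[[0, -0.1, 0], [0, 0, 0], [0, -0.1, 0], [0, 0, 0], [0, -0.1, 0], [0, 0, 0]], twist=[[0.05, 0, 0], [0.05, 0, 0], [0.05, 0, 0], [0.05, 0, 0], [0.05, 0, 0], [0.03, 0, 0]])

```text
t: 12.85
position: [0.5252, -0.2039, 0.1076]
orientation: [[0.001, -0.289, -0.957], [-0.001, -0.957, 0.289], [-1.0, 0.0, -0.001]]
force: [0.4, -0.8, -0.3]
width: 0.0156
```

```bash
python3 st.py
```

```text
12.85 q [-0.4719  0.4325  0.941   1.8151 -0.391   1.0929 -1.2548] pos [ 0.5252 -0.2039  0.1076] yaw -16.822932110190088 F [ 0.4443 -0.8343 -0.2864] M [-0.3016  0.1337  0.1635] 0.015608776126492642
```

move_arm(offset=[[0, 0, 0], [0, 0, 0], [0, 0, 0]], twist=[[0.03, 0, 0], [0.03, 0, 0], [0.03, 0, 0]])

```text
t: 13.1
position: [0.5253, -0.2038, 0.1076]
orientation: [[0.001, -0.373, -0.928], [-0.0, -0.928, 0.373], [-1.0, 0.0, -0.001]]
force: [0.4, -1.4, -0.5]
width: 0.0156
```

```bash
python3 st.py
```

```text
13.1 q [-0.4853  0.4408  0.9606  1.8156 -0.4039  1.096  -1.3331] pos [ 0.5253 -0.2038  0.1076] yaw -21.904611984829938 F [ 0.3579 -1.4102 -0.5116] M [-0.2912  0.1586  0.1842] 0.01564168586311879
```

move_arm(offset=[[0, 0, 0], [0, 0, 0]], twist=[[0.03, 0, 0], [0.03, 0, 0]])

```text
t: 13.27
position: [0.5253, -0.2038, 0.1076]
orientation: [[0.001, -0.428, -0.904], [-0.0, -0.904, 0.428], [-1.0, 0.0, -0.001]]
force: [-0.2, -1.0, -0.2]
width: 0.0154
```

```bash
python3 st.py
```

```text
13.2667 q [-0.4943  0.4468  0.974   1.8159 -0.413   1.0982 -1.3858] pos [ 0.5253 -0.2038  0.1076] yaw -25.340686823662107 F [-0.2187 -0.9918 -0.2166] M [-0.2172  0.1579  0.1225] 0.015442715649717815
```

move_arm(offset=[[0, -0.1, 0], [0, 0, 0]], twist=[[0.03, 0, 0], [0.03, 0, 0]])

```text
t: 13.43
position: [0.5253, -0.2037, 0.1076]
orientation: [[0.001, -0.481, -0.876], [-0.0, -0.876, 0.481], [-1.0, 0.0, -0.001]]
force: [0.8, -0.5, 0.3]
width: 0.0157
```

```bash
python3 st.py
```

```text
13.4333 q [-0.5034  0.4531  0.9874  1.8162 -0.4221  1.1006 -1.4385] pos [ 0.5253 -0.2037  0.1076] yaw -28.777519360095305 F [ 0.8246 -0.4606  0.3125] M [-0.2124  0.0775  0.1569] 0.015713682709742386
```

move_arm(offset=[[0, 0, 0], [0, 0, 0]], twist=[[0.03, 0, 0], [0.03, 0, 0]])

```text
t: 13.6
position: [0.5253, -0.2036, 0.1076]
orientation: [[0.001, -0.533, -0.846], [-0.0, -0.846, 0.533], [-1.0, -0.0, -0.001]]
force: [0.2, -0.8, -0.2]
width: 0.016
```

```bash
python3 st.py
```

```text
13.6 q [-0.5124  0.4595  1.0009  1.8165 -0.4315  1.1031 -1.4909] pos [ 0.5253 -0.2036  0.1076] yaw -32.21077810849209 F [ 0.2272 -0.7885 -0.2363] M [-0.1727  0.1032  0.1523] 0.01600041721830009
```

move_arm(offset=[[0, 0, 0], [0, 0, 0]], twist=[[0.03, 0, 0], [0.03, 0, 0]])

```text
t: 13.77
position: [0.5253, -0.2036, 0.1076]
orientation: [[0.001, -0.583, -0.813], [-0.0, -0.813, 0.583], [-1.0, -0.0, -0.001]]
force: [1.1, 0.1, -1.1]
width: 0.0153
```

```bash
python3 st.py
```

```text
13.7667 q [-0.5212  0.4661  1.0143  1.8168 -0.4412  1.1057 -1.5432] pos [ 0.5253 -0.2036  0.1076] yaw -35.64742045281818 F [ 1.0624  0.1331 -1.0541] M [-0.1907  0.0964  0.1844] 0.015327473918781136
```

move_arm(offset=[[0, 0, 0], [0, 0, 0]], twist=[[0.03, 0, 0], [0.03, 0, 0]])

```text
t: 13.93
position: [0.5254, -0.2036, 0.1076]
orientation: [[0.001, -0.63, -0.776], [-0.0, -0.776, 0.63], [-1.0, -0.0, -0.001]]
force: [1.5, -0.7, -0.1]
width: 0.0153
```

```bash
python3 st.py
```

```text
13.9333 q [-0.5299  0.473   1.0278  1.8171 -0.4511  1.1084 -1.5953] pos [ 0.5254 -0.2036  0.1076] yaw -39.0820379749969 F [ 1.529  -0.7366 -0.0863] M [-0.0904 -0.0161  0.161 ] 0.015315711090226199
```

move_arm(offset=[[0, 0, 0], [0, 0, 0]], twist=[[0.03, 0, 0], [0.03, 0, 0]])

```text
t: 14.1
position: [0.5254, -0.2036, 0.1076]
orientation: [[0.001, -0.675, -0.738], [-0.001, -0.738, 0.675], [-1.0, 0.0, -0.001]]
force: [-0.3, -0.5, -0.0]
width: 0.0158
```

```bash
python3 st.py
```

```text
14.1 q [-0.5385  0.4802  1.0412  1.8173 -0.4606  1.1113 -1.6463] pos [ 0.5254 -0.2036  0.1076] yaw -42.43403708826002 F [-0.3494 -0.5457 -0.0143] M [-0.2852  0.134   1.4085] 0.015781559281607797
```

Torque jumped from 0.16 to 1.41 N m at 1.2 rad: the stop. Hold, then relieve the torque by a little without driving the ring back.

move_arm(offset=[[0, 0, 0], [0, 0, 0]], twist=[[0, 0, 0], [0, 0, 0]])

```text
t: 14.27
position: [0.5254, -0.2035, 0.1076]
orientation: [[0.0, -0.674, -0.739], [-0.001, -0.739, 0.674], [-1.0, 0.0, -0.001]]
force: [0.9, -1.8, 0.9]
width: 0.0152
```

```bash
python3 st.py
```

```text
14.2667 q [-0.5385  0.4801  1.041   1.8173 -0.4603  1.1113 -1.6449] pos [ 0.5254 -0.2035  0.1076] yaw -42.33938683957924 F [ 0.9434 -1.8215  0.8584] M [-0.3281  0.0964  1.3139] 0.015178575300531289
```

move_arm(offset=[[0, 0, 0], [0, 0, 0], [0, 0, 0]], twist=[[-0.02, 0, 0], [-0.01, 0, 0], [0, 0, 0]])

```text
t: 14.52
position: [0.5253, -0.2036, 0.1076]
orientation: [[0.001, -0.652, -0.758], [0.0, -0.758, 0.652], [-1.0, -0.001, -0.001]]
force: [2.6, -1.0, 0.3]
width: 0.0156
```

```bash
python3 st.py
```

```text
14.5167 q [-0.5337  0.4762  1.0341  1.8174 -0.456   1.1098 -1.6199] pos [ 0.5253 -0.2036  0.1076] yaw -40.724543717690096 F [ 2.5559 -1.0477  0.2773] M [-0.3284 -0.2934  0.7527] 0.01558226435386393
```

move_arm(offset=[[0, 0, 0], [0, 0, 0], [0, 0, 0]], twist=[[-0.02, 0, 0], [0, 0, 0], [0, 0, 0]])

```text
t: 14.77
position: [0.5253, -0.2036, 0.1076]
orientation: [[0.001, -0.639, -0.77], [0.0, -0.77, 0.639], [-1.0, -0.001, -0.001]]
force: [2.5, -1.4, 0.5]
width: 0.0158
```

```bash
python3 st.py
```

```text
14.7667 q [-0.531   0.474   1.03    1.8173 -0.453   1.109  -1.604 ] pos [ 0.5253 -0.2036  0.1076] yaw -39.68119365904383 F [ 2.4662 -1.3605  0.5098] M [-0.2811 -0.4531  0.2582] 0.015791919169517697
```

move_arm(offset=[[0, 0, 0], [0, 0, 0]], twist=[[-0.015, 0, 0], [0, 0, 0]])

```text
t: 14.93
position: [0.5251, -0.2035, 0.1076]
orientation: [[0.0, -0.626, -0.78], [0.0, -0.78, 0.626], [-1.0, -0.0, -0.0]]
force: [2.1, -1.4, 2.7]
width: 0.0157
```

```bash
python3 st.py
```

```text
14.9333 q [-0.5289  0.4722  1.0266  1.8173 -0.4502  1.1087 -1.5902] pos [ 0.5251 -0.2035  0.1076] yaw -38.765789878236575 F [ 2.0715 -1.3877  2.7392] M [-0.1642 -0.291   0.0157] 0.015742715267928878
```

move_arm(offset=[[-1, 0, 0], [-2, 0, 0], [-2, 0, 0], [-3, 0, 0], [-4, 0, 0], [-5, 0, 0], [-6, 0, 0], [-8, 0, 0], [-12, 0, 0], [-15, 0, 0]], twist=[[0, 0, 0], [0, 0, 0], [0, 0, 0], [0, 0, 0], [0, 0, 0], [0, 0, 0], [0, 0, 0], [0, 0, 0], [0, 0, 0], [0, 0, 0]])

```text
t: 15.77
position: [0.5246, -0.2034, 0.1662]
orientation: [[-0.001, -0.627, -0.779], [0.0, -0.779, 0.627], [-1.0, 0.0, 0.001]]
force: [0.8, -0.5, -2.9]
width: 0.0158
```

move_arm(offset=[[-7, 0, 20], [0, 0, 25], [0, 0, 25], [0, 0, 15], [0, 0, 0], [0, 0, 0]], twist=[[0, 0, 0], [0, 0, 0], [0, 0, 0], [0, 0, 0], [0, 0, 0], [0, 0, 0]])

```text
t: 16.27
position: [0.4591, -0.1492, 0.1732]
orientation: [[0.002, -0.625, -0.781], [0.004, -0.781, 0.625], [-1.0, -0.004, 0.001]]
force: [2.0, 0.4, -2.5]
width: 0.0152
```

```bash
python3 st.py; python3 - <<'E'
from fit import *
s=r.read_state();p,d=r.grab_frame('wrist');np.save('pics/w6_p.npy',p);cv2.imwrite('pics/w6.png',p[:,:,::-1]);np.save('pics/6_s.npy',s,allow_pickle=True)
t,_=r.grab_frame('top');crop(t,365,205,455,290,7,'pics/t6.png')
E
```

```text
16.2667 q [-0.9574  0.0825  1.2533  1.9513 -0.0896  1.1651 -1.9158] pos [ 0.4591 -0.1492  0.1732] yaw -38.689400616346084 F [ 2.0328  0.4149 -2.541 ] M [ 0.0211  0.1316 -0.0001] 0.015243660201966651
```

View pics/w6.png

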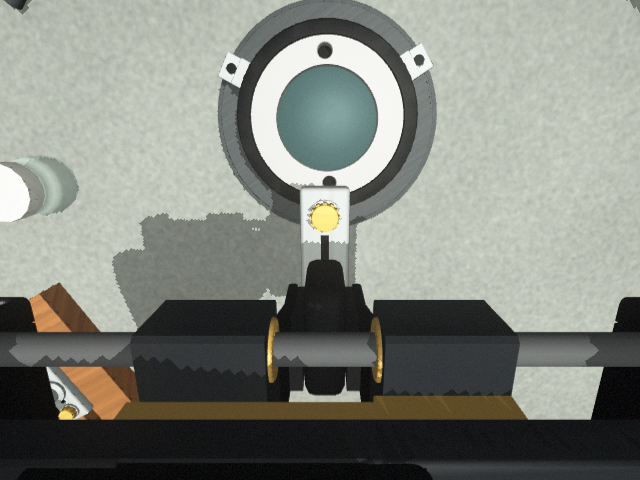

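View pics/t6.png

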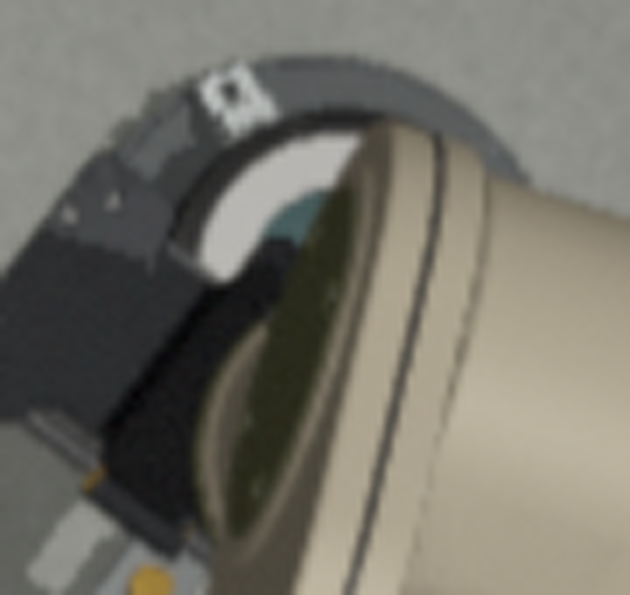

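```bash
python3 - <<'E'
from fit import *
s=np.load('pics/6_s.npy',allow_pickle=True).item();p=np.load('pics/w6_p.npy');K,T,_=cam('wrist',s)
x,e,n=fit(p,s,[.526,-.2046],vmax=180);print(x,e,n)
g=cv2.cvtColor(p,cv2.COLOR_RGB2GRAY)
m=(g[40:62,312:338]<120).astype(np.uint8);_,l,st,ce=cv2.connectedComponentsWithStats(m);print(st[1:],ce[1:]+[312,40])
i=1+st[1:,4].argmax();q=atz(K,T,ce[i]+[312,40],.073);dd=q[:2]-x;print(np.hypot(*dd),np.degrees(np.arctan2(*dd[::-1])))
R=s['orientation'];P=s['position']
for row in(195,250): print(g[row,296:306],g[row,344:356])
E
```

```text
[ 0.5259 -0.2047] 8.345555984711095e-05 158
[[  6   2  14  16 180]] [[324.4778  49.9167]]
0.039934747676748754 -36.73627221257248
[ 52  52  51  66 154 200 225 238 240 241] [243 243 240 230 215 159  72  69  71  69  73  70]
[127 126 125 128 116 121 138 152 167 167] [167 166 149 135 117 130 130 128 126 127 129 132]
```

The ring now stands at −36.7°, i.e. 1.09 rad clockwise from the start, and the 1.4 N m stop torque agrees. Spanner still straight in the grip. Returning: turn back to the block's angle, then go to the place it was picked from (shifted 2.5 mm toward the slot's middle).

move_arm(offset=[[0, 0, 0], [0, 0, 0], [0, 0, 0], [0, 0, 0], [0, 0, 0], [0, 0, 0], [0, 0, 0]], twist=[[-0.07, 0, 0], [-0.1, 0, 0], [-0.1, 0, 0], [-0.1, 0, 0], [-0.1, 0, 0], [-0.05, 0, 0], [0, 0, 0]])

```text
t: 16.95
position: [0.4591, -0.1515, 0.1726]
orientation: [[-0.0, -0.156, -0.988], [-0.002, -0.988, 0.156], [-1.0, 0.002, -0.0]]
force: [0.1, -0.4, -2.7]
width: 0.0153
```

move_arm(offset=[[0, -15, 0], [0, -28, 0], [0, -40, 0], [0, -40, 0], [0, -40, 0], [0, -40, -1], [0, -40, -1], [0, -40, 0], [0, -38, 0], [0, -30, 0]], twist=[[0, 0, 0], [0, 0, 0], [0, 0, 0], [0, 0, 0], [0, 0, 0], [0, 0, 0], [0, 0, 0], [0, 0, 0], [0, 0, 0], [0, 0, 0]])

```text
t: 17.78
position: [0.5162, 0.1994, 0.1717]
orientation: [[-0.0, -0.157, -0.988], [-0.001, -0.988, 0.157], [-1.0, 0.001, 0.0]]
force: [0.3, -0.8, -2.4]
width: 0.0158
```

move_arm(offset=[[0, -17, 0], [0, -9, 0], [0, 0, 0], [0, 0, 0], [0, 0, 0]], twist=[[0, 0, 0], [0, 0, 0], [0, 0, 0], [0, 0, 0], [0, 0, 0]])

```text
t: 18.2
position: [0.5201, 0.2193, 0.1725]
orientation: [[-0.0, -0.16, -0.987], [-0.001, -0.987, 0.16], [-1.0, 0.001, -0.0]]
force: [0.3, 0.0, -3.8]
width: 0.0155
```

```bash
python3 st.py; python3 - <<'E'
from fit import *
s=r.read_state();R=s['orientation'];d=(np.array([.5183,.2234,.1732])-s['position'])@R*1000;print('to go tool mm',d)
p,_=r.grab_frame('wrist');cv2.imwrite('pics/w7.png',p[:,:,::-1]);np.save('pics/w7_p.npy',p);np.save('pics/7_s.npy',s,allow_pickle=True)
E
```

```text
18.2 q [-1.2241  0.3253  0.8998  1.7436 -0.271   1.2042 -1.983 ] pos [0.5201 0.2193 0.1725] yaw -9.212058721875707 F [ 0.2739  0.0312 -3.7954] M [-0.1005  0.2048 -0.0016] 0.015454440901790677
to go tool mm [-0.6911 -3.7639  2.4769]
```

View pics/w7.png

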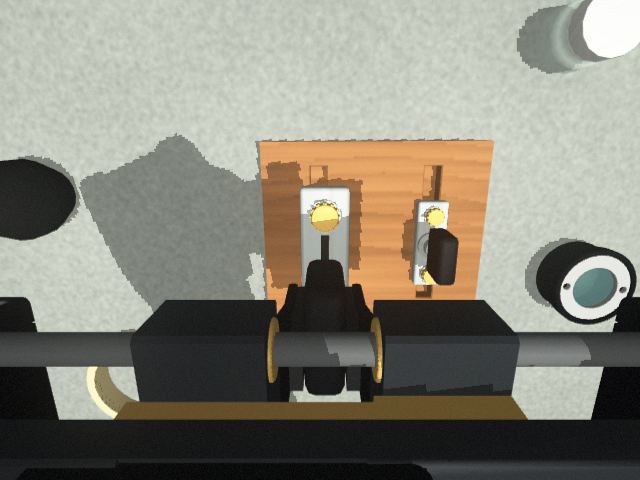

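Slot's far end visible at (310–328,166), left of the bar's middle, consistent with the −3.8 mm still to go.

move_arm(offset=[[0, -3.8, 2.5], [12, 0, 0], [15, 0, 0], [15, 0, 0], [10, 0, 0], [0, 0, 0], [0, 0, 0], [0, 0, 0]], twist=[[-0.009, 0, 0], [0, 0, 0], [0, 0, 0], [0, 0, 0], [0, 0, 0], [0, 0, 0], [0, 0, 0], [0, 0, 0]])

```text
t: 18.92
position: [0.5183, 0.2259, 0.121]
orientation: [[0.001, -0.148, -0.989], [0.0, -0.989, 0.148], [-1.0, -0.001, -0.001]]
force: [0.2, -0.3, -2.7]
width: 0.0156
```

```bash
python3 st.py; python3 - <<'E'
from fit import *
s=r.read_state();R=s['orientation'];P=s['position'];print('to go tool mm',(np.array([.5183,.2234,.0606])-P)@R*1000)
p,_=r.grab_frame('wrist');crop(p,240,110,420,290,4,'pics/w8.png');np.save('pics/w8_p.npy',p);np.save('pics/8_s.npy',s,allow_pickle=True)
E
```

```text
18.9167 q [-1.1977  0.3872  0.8625  1.7955 -0.3263  1.1079 -1.9429] pos [0.5183 0.2259 0.121 ] yaw -8.50503516217499 F [ 0.2239 -0.2939 -2.7085] M [-0.0442  0.1283  0.0196] 0.015644111268538503
to go tool mm [60.4257  2.5497 -0.3371]
```

View pics/w8.png

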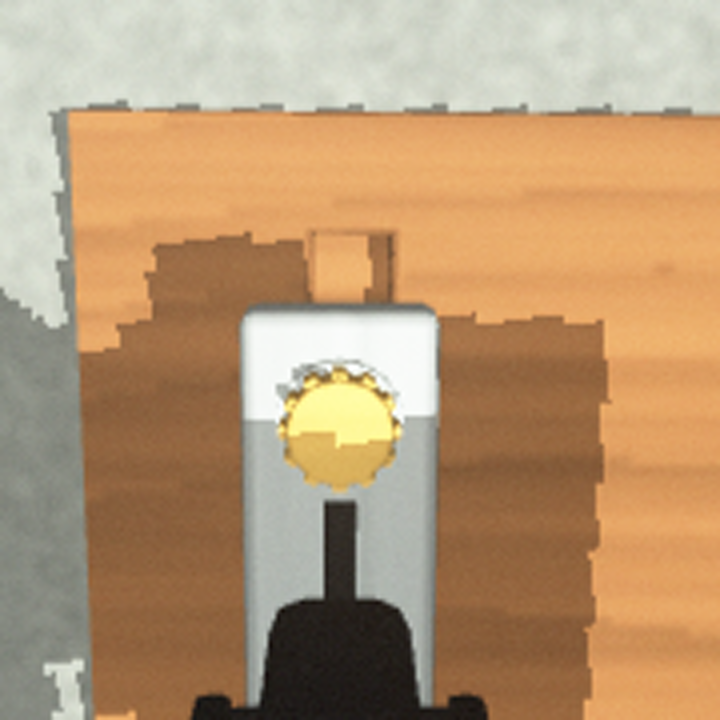

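Slot centre is ~2 mm to the right of the bar in this view, agreeing with the +2.5 mm remaining. Correct and lower to just above the slot.

move_arm(offset=[[5, 2.5, -0.3], [12, 0, 0], [12, 0, 0], [10, 0, 0], [6, 0, 0], [1, 0, 0], [0, 0, 0], [0, 0, 0], [0, 0, 0]], twist=[[-0.003, 0, 0], [0, 0, 0], [0, 0, 0], [0, 0, 0], [0, 0, 0], [0, 0, 0], [0, 0, 0], [0, 0, 0], [0, 0, 0]])

```text
t: 19.72
position: [0.5182, 0.2236, 0.0749]
orientation: [[0.001, -0.145, -0.989], [0.0, -0.989, 0.145], [-1.0, -0.001, -0.001]]
force: [-0.2, 0.3, -3.0]
width: 0.0155
```

```bash
python3 st.py; python3 - <<'E'
from fit import *
s=r.read_state();R=s['orientation'];P=s['position'];print('to go tool mm',(np.array([.5183,.2234,.0606])-P)@R*1000)
p,_=r.grab_frame('wrist');crop(p,240,110,420,290,4,'pics/w9.png')
K,T,_=cam('wrist',s)
E
```

```text
19.7167 q [-1.1594  0.447   0.8252  1.8358 -0.3811  1.0241 -1.8968] pos [0.5182 0.2236 0.0749] yaw -8.320408414782483 F [-0.1669  0.2957 -2.9665] M [0.0243 0.1373 0.0116] 0.015482429446110184
to go tool mm [14.3075  0.177  -0.1455]
```

View pics/w9.png

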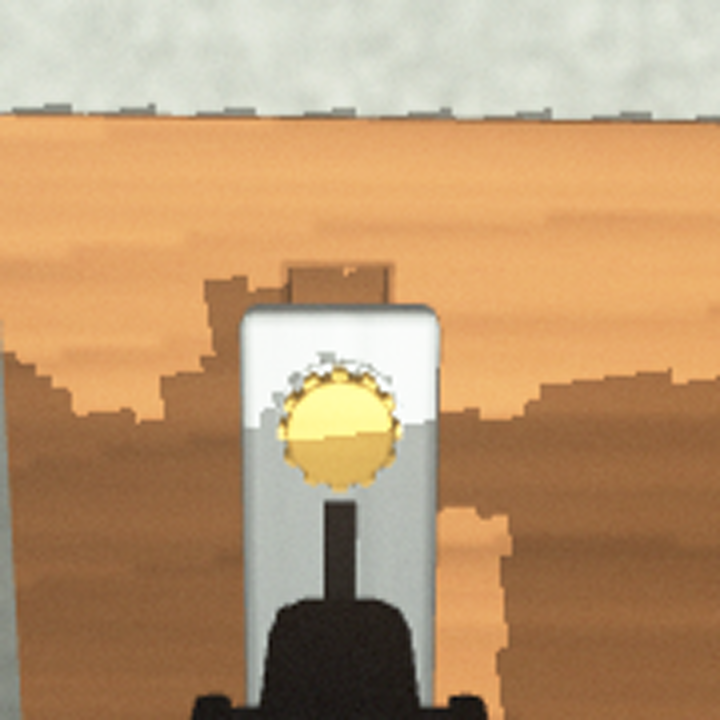

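Slot (284–390) is centred under the bar (240–440). Lowering in.

move_arm(offset=[[2, 0, 0], [2, 0, 0], [2, 0, 0], [2, 0, 0], [2, 0, 0], [1.5, 0, 0], [1, 0, 0], [0.7, 0, 0], [0, 0, 0], [0, 0, 0]], twist=[[0.006, 0, 0], [0, 0, 0], [0, 0, 0], [0, 0, 0], [0, 0, 0], [0, 0, 0], [0, 0, 0], [0, 0, 0], [0, 0, 0], [0, 0, 0]])

```text
t: 20.6
position: [0.5178, 0.2235, 0.0613]
orientation: [[0.0, -0.151, -0.989], [0.0, -0.989, 0.151], [-1.0, -0.0, -0.0]]
force: [-0.5, -0.7, -3.3]
width: 0.0154
```

```bash
python3 st.py
```

```text
20.6 q [-1.149   0.4667  0.8136  1.8453 -0.399   1.0009 -1.8902] pos [0.5178 0.2235 0.0613] yaw -8.665911561319234 F [-0.5    -0.7347 -3.2735] M [-0.0873  0.1245  0.015 ] 0.015386501626948936
```

move_arm(offset=[[0.5, 0, 0], [0.4, 0, 0], [0, 0, 0]], twist=[[0, 0, 0], [0, 0, 0], [0, 0, 0]])

```text
t: 20.85
position: [0.5179, 0.2235, 0.0606]
orientation: [[0.0, -0.151, -0.989], [0.0, -0.989, 0.151], [-1.0, -0.0, -0.0]]
force: [-1.2, -1.6, 1.4]
width: 0.0158
```

```bash
python3 st.py
```

```text
20.85 q [-1.1482  0.4677  0.8129  1.8456 -0.4001  0.9997 -1.8894] pos [0.5179 0.2235 0.0606] yaw -8.666849547819508 F [-1.1852 -1.5588  1.4236] M [-0.1512  0.5305  0.0058] 0.015825034273819007
```

Seated on the block at the original height (contact ~4.5 N). Releasing.

move_arm(offset=[[0, 0, 0], [0, 0, 0], [0, 0, 0], [0, 0, 0], [0, 0, 0], [0, 0, 0], [0, 0, 0]], twist=[[0, 0, 0], [0, 0, 0], [0, 0, 0], [0, 0, 0], [0, 0, 0], [0, 0, 0], [0, 0, 0]], grip=60)

```text
t: 21.43
position: [0.5178, 0.2235, 0.0604]
orientation: [[0.0, -0.151, -0.989], [0.0, -0.989, 0.151], [-1.0, -0.0, -0.0]]
force: [-1.0, 0.1, -0.0]
width: 0.0538
```

move_arm(offset=[[-4, 0, 0], [-8, 0, 0], [-12, 0, 0], [-16, 0, 0], [-20, 0, 0], [-20, 0, 0], [-20, 0, 0], [-20, 0, 0], [-10, 0, 0], [0, 0, 0]], twist=[[0, 0, 0], [0, 0, 0], [0, 0, 0], [0, 0, 0], [0, 0, 0], [0, 0, 0], [0, 0, 0], [0, 0, 0], [0, 0, 0], [0, 0, 0]])

```text
t: 22.27
position: [0.519, 0.2238, 0.1932]
orientation: [[0.003, -0.151, -0.989], [0.003, -0.989, 0.151], [-1.0, -0.003, -0.003]]
force: [0.5, -0.4, 0.4]
width: 0.0597
```

```bash
python3 st.py; python3 - <<'E'
from fit import *
p,_=r.grab_frame('wrist');cv2.imwrite('pics/w10.png',p[:,:,::-1])
p,_=r.grab_frame('side');crop(p,250,160,370,280,5,'pics/s10.png');cv2.imwrite('pics/s10f.png',p[:,:,::-1])
E
```

```text
22.2667 q [-1.2438  0.301   0.9097  1.7207 -0.2518  1.2383 -1.9959] pos [0.519  0.2238 0.1932] yaw -8.672986355126774 F [ 0.5329 -0.4364  0.401 ] M [-0.0336  0.124  -0.0235] 0.059693039765781546
```

View pics/w10.png

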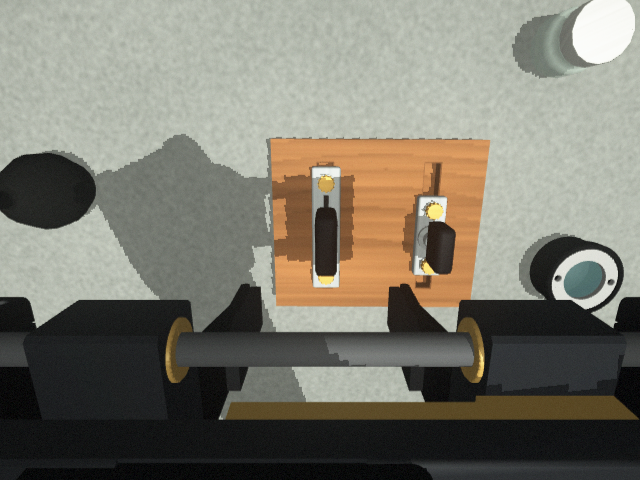

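View pics/s10f.png

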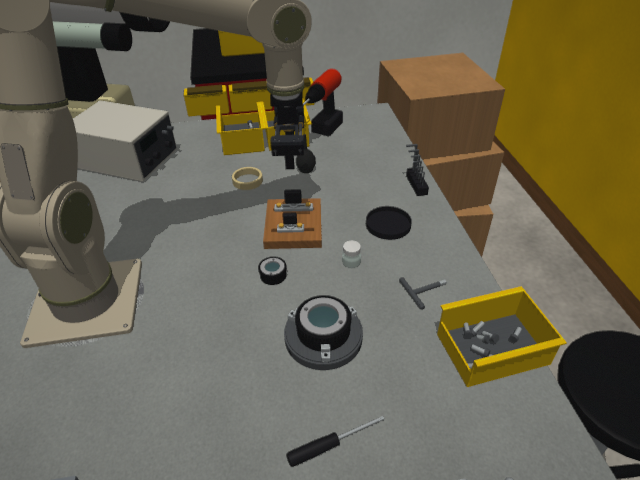

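View pics/s10.png

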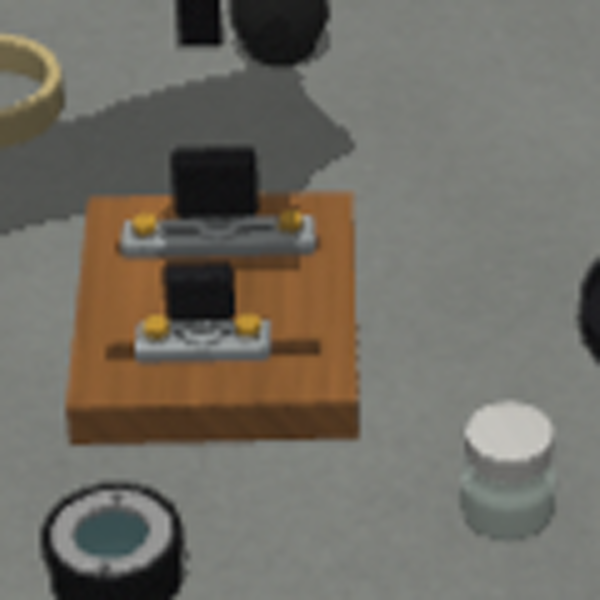

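Wrist and side views show the spanner flat in its slot (grip at (326,240) in wrist), small spanner, guide cell, jar and the rest where they were. Handing in.

```bash
python3 - <<'E'
from fit import *
p,_=r.grab_frame('top');crop(p,365,205,455,290,7,'pics/t11.png')
E
```

```text
(no output)
```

View pics/t11.png

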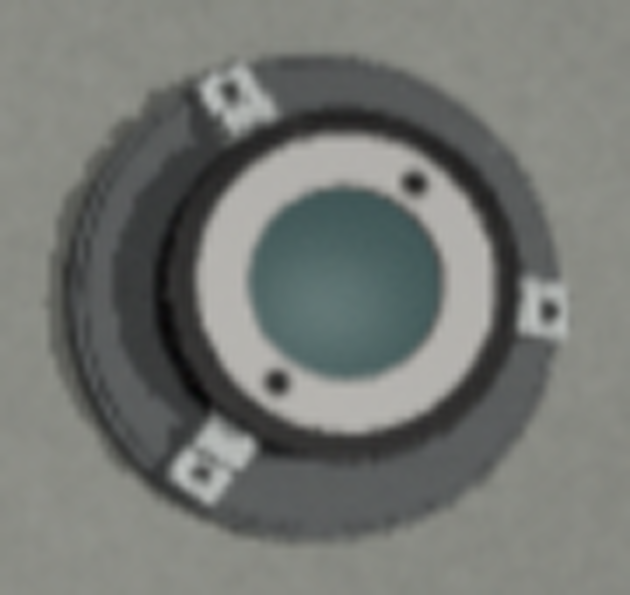

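The top view shows the holes at (414,183) and (277,381), about 63° (1.10 rad) clockwise of the start. This agrees with the wrist measurement.

```bash
python3 -c "
from plant import r
print(r.finish_job())"
```

```text
the job is handed in; nothing more can be done
None
```

The retaining ring is turned clockwise to its stop and the large spanner is back in its own slot; I handed the job in at about 22 s.

- **Fitting the pins:** I took the larger spanner from the block and set both pins into the ring's holes. They went in freely, and the bar seated flat at the expected height with about 6 N of contact.
- **Turning to the stop:** While turning, the torque was about 0.15 N m. It jumped to 1.4 N m at the stop. I then backed off to about 0 N m before lifting, so the ring was not driven back.
- **Ring check:** The wrist camera puts the turn at 1.09 rad and the top camera at about 1.10 rad, within the expected 0.8 to 1.2 rad.
- **Spanner check:** It came down on the block at the height it was picked from, and the last pictures show it standing flat in its slot, released.
- **Glass and bench:** No check showed contact with the glass: the spanner stayed level and the bar stopped on the ring's top, above the crown. The other things on the bench look unmoved.

**Disagreement:** The side camera put the spanner sideways in the gripper about 4 mm from where the wrist camera did, more than the stated 2 mm calibration. I went by the wrist camera, and the pins went in without touching the rim.

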